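Mesh-check the 16-tooth gear against the master

TASK

Of the three loose gears find the one with as many teeth as the master gear (16), slide it into the mesh tester's bay and push the blue roller slide fully home so that the gear's teeth engage the master's. Then turn the master anticlockwise by its crank pin to its end stop, so that the pair rolls together, and leave them so, in mesh. Leave the other two gears and the bench tools where they lie.

Things in the scene. Friction and masses are not known exactly. Their poses are not given: they have to be found in the camera images.
- tester: fixed mesh tester. Origin on the bench (bay floor is flush) where the centre of a fully meshed gear lies; +y to the master, +x to the open loading side, away from the robot; z up. Grey fence, 30 mm high, 50 mm from the origin on the -x side. Slide open: a gear slid in along -x passes with its centre at y = -12 to -34 mm (aim at -23); leave it at x = -4 to +12 mm: the slide centres it
- master_axis (a point): axis of the master gear on its post, 80 mm from the tester's origin along its +y, 17 mm above the bench. The master has 16 teeth, 90 mm over the teeth; teeth on its lower 20 mm, collar up to 34 mm, crank arm up to 40 mm
- crank_pin (a point): middle of the free part of the master's upright black crank pin, 12 mm thick, 30 mm from the master's axis, 58 mm above the bench; the pin stands free from 40 to 72 mm above the bench
- master (a joint): turn of the master gear, rad, anticlockwise seen from above positive, 0 to 2.1 (end stop); at value q the crank pin lies at the angle q - 0.5 from the tester's +x towards its +y. Alone it needs 1 to 2 N at the pin, with a gear in mesh 5 to 12 N; it stays where it is left
- slide (a joint): travel of the blue roller slide towards the master, m: 0 fully open, 0.050 fully home against its stop. Friction about 6 N; it stays where it is left. Two free rollers on its front bear on a gear's collar, centre it and hold it in mesh. If a tooth happens to stand on a tooth, the slide stops about 10 mm short: turn the crank a little (about 0.15 rad) and push again
- slide_back (a point): middle of the slide's flat upright back face (pushed towards the tester's +y), 30 mm above the bench; the back is 90 mm wide, from the bench up to 42 mm (57 mm in its middle 60 mm)
- gear16_center (a point): the 16-tooth gear, the one that matches the master: loose aluminium spur gear lying flat, 0.18 to 0.37 kg, 90 mm across the teeth, 34 mm high: teeth on the lower 20 mm, above them a smooth collar 69 mm across; an open bore 44 mm wide right through, which a closed pair of fingertips can enter to drag it. Point at its centre, 17 mm above the bench, z up
- gear12_center (a point): the 12-tooth gear (coarser teeth, does not match), else alike: loose aluminium spur gear lying flat, 0.18 to 0.37 kg, 90 mm across the teeth, 34 mm high: teeth on the lower 20 mm, above them a smooth collar 69 mm across; an open bore 44 mm wide right through, which a closed pair of fingertips can enter to drag it. Point at its centre, 17 mm above the bench, z up
- gear22_center (a point): the 22-tooth gear (finer teeth, does not match), else alike: loose aluminium spur gear lying flat, 0.18 to 0.37 kg, 90 mm across the teeth, 34 mm high: teeth on the lower 20 mm, above them a smooth collar 69 mm across; an open bore 44 mm wide right through, which a closed pair of fingertips can enter to drag it. Point at its centre, 17 mm above the bench, z up
- screwdriver: loose bystander: screwdriver 170 mm long, yellow handle, lying flat; origin under its middle
- wrench: loose bystander: steel spanner 150 mm long, lying flat; origin under its middle
- square: loose bystander: steel try square, 120 by 90 mm, lying flat; origin in the blade's middle
- hammer: loose bystander: hammer 260 mm long, lying; origin under its middle
- file: loose bystander: flat file 230 mm long with blue handle; origin near its middle
- spray_can: loose bystander: upright grey can 54 mm across, 160 mm high; origin under its centre
- marker: loose bystander: black marker 120 mm long, lying; origin under its middle

How it is judged:
On the way, in this order (a step that is already met when the one before it is completed fails the run):
1. the 16-tooth gear is in mesh with the master and the slide is home, the crank not yet turned to its stop (horizontal distance between gear16_center and master_axis below 0.0845 m and value of joint slide above 0.046 m and angle between gear16_center's own z axis and vertical below 0.06 rad and height (world z) of gear16_center below 0.021 m), for 0.2 s.
2. the master is turned to its end stop with the gear still in mesh (all of step 1 and value of joint master above 1.9 rad), for 0.2 s.
At the end, for the whole second after the job is handed in: The 16-tooth gear lies flat in the tester, its centre within 84.5 mm of the master's axis (teeth engaged), the slide within 4 mm of fully home, the master at its end stop (over 1.9 of 2.1 rad), the pair at rest, other gears within 30 mm and tools within 40 mm of where they lay (all of step 2 and velocity of joint master between -0.05 and 0.05 rad/s); the robot touches nothing.
It fails at once if the 12-tooth or the 22-tooth gear is moved by more than 30 mm (distance of any of gear12_center, gear22_center from where it was at the start of the episode above 0.03 m).
It fails at once if one of the bench tools is moved by more than 40 mm (distance of any of screwdriver, wrench, square, hammer, file, spray_can, marker from where it was at the start of the episode above 0.04 m).
It also fails if it takes over 72 s, if anything falls off the work surface, if the arm or the gripper's body presses on something with over 40 N, if the wrist force passes 120 N, or if a joint passes its speed limit or range.

ROBOT

A 6-joint arm with a two-finger parallel gripper is mounted at the origin on the work surface. World frame = base frame: x ahead of the robot, y to its left, z up, the work surface at z = 0. Lengths are in m, angles in rad, forces in N, time in s.
With the tool pointing down it reaches from about 0.35 to 0.85 m from the base axis. Payload 8.1 kg.
Tool frame: the origin (TCP) lies at the very end of the fingers, on their centre line; the grasp point (between the pads) lies 19 mm behind it; z points along the fingers, y is the direction in which the jaws open and shut (so a half turn about z gives the same grasp; the last joint's range is limited). The gripper opens to 93 mm and grips with 3 to 60 N. Pads are 15 mm wide; open, the fingers measure 128 mm over their backs; the gripper's body (75 mm by 188 mm) begins 65 mm behind the grasp point.
Start: joints at [1.233, 0.13, 1.488, -0, 1.523, -0.085], TCP at [0.15, 0.581, 0.219] pointing down, gripper open.
Joint ranges: [-2.96, 2.96], [-0.89, 2.26], [0.02, 2.5], [-1.34, 4.48], [0, 2.73], [-2.66, 2.66]. Speed limits (rad/s): [2.39, 2.39, 2.79, 3.14, 3.14, 3.14].

INTERFACE

Orientations are given as a rotation vector (axis times angle).
In Python, from plant import robot gives the robot as it stands.
- The arm moves only by the shell command python3 -m pendant 'ROWS' [OPENING] [FORCE]. ROWS is JSON, a list of rows, each an object with "delta_pos": the shift along the tool's x, y, z in m, a list of three; "spin": the turn about the tool's z in rad. In form: [{"delta_pos": [dx, dy, dz], "spin": spin}, ...]. A call has 1 to 10 rows; each row is the pose to reach, as a shift and turn from the pose measured when the call began, along the tool's axes at that moment; what a row does not reach only later rows make up. A row lasts 1/10 s, in which the tool goes at most 50 mm and 8.59 degrees, less where a joint would pass 70% of its speed; a pose out of reach is approached as far as the arm can. A call with a gripper value outside its range is refused whole. OPENING is the closure, from -1 (fully open) to 1 (shut), set as the call begins (- or left out, the last holds). The fingers move at their own pace and stop on an object; FORCE is the grip in N (left out, the last holds). Time passes only in rows, so rows that repeat a pose let the fingers close. It gives the time, the measured TCP pose, the force and the opening at its end, in the units of the state.
- robot.read_state(): the state, without advancing time (a new reading comes with each control period).
- robot.read_camera(name): name is "scene" or "top"; returns a dict with "color" (384x512x3 uint8, blue, green, red), "camera_matrix" (3x3 intrinsics, pixels), "D" ([k1, k2, p1, p2, k3] as OpenCV has them; the pictures are not rectified), "R" (3x3) and "t" (3): a world point X has camera coordinates R X + t. Camera axes: x right, y down, z forward; pixel columns grow to the right and rows downward; lengths in m; the calibration is good to about 2 mm. A picture is of the moment at which its call begins. There is no depth.
- robot.close_job(): hands the job in, once; it reports no verdict.
Trained networks look in the newest picture that a camera, given by its name, has taken for a name from the list of things; names that differ only in an ending like _2 or _b are one class to them, and where a whole thing is asked for, a point or a joint stands for the part that bears it (a point fixed in the world has none). Each returns a list of dicts, best first, with "score" (0 to 1); they miss things now and then, are a little off and sometimes report something else, mostly with a low value. They report only what shows in the picture. A call takes as long as a camera call.
- robot.outline_of(camera, label): "mask" (384x512 bool, what is visible of it).
- robot.mark_of(camera, label): "location" ([x, y, z] in m, in the coordinates of the camera as it stood for that picture, good to about 4 mm: a listed point, or the origin of a listed thing).
The state is a dict: "t": time; "q": joint angles; "dq": joint speeds; "joint_torque": joint torques, N m; "tool_pos": TCP position; "orientation": TCP orientation; "force": force on the tool from outside, world axes, zero at the start; "wrist_torque": the same for the moment, N m; "opening": finger opening in m.
Only numpy, scipy, OpenCV 4.12 (cv2) and the standard library are available. Lean on these libraries where they do the work, as an engineer would, in place of code of your own. Each camera call takes 0.05 s, during which the arm holds its last target.

## Working session

There is one attempt and no reset: what is moved stays moved. The work goes in short steps, Python scripts to look and compute and a shell command to move; the robot and the scene stay as the last step left them, time stands still between calls to the robot, and variables do not carry over. Pictures are saved under pics/ and viewed, and the job is handed in when it is done.

```bash
ls; mkdir -p pics; python3 - <<'E'
from plant import robot
import cv2,numpy as np
s=robot.read_state()
print({k:np.round(v,3).tolist() for k,v in s.items()})
for c in("scene","top"):
    p=robot.read_camera(c); cv2.imwrite(f"pics/{c}0.png",p["color"]); print(c,np.round(p["camera_matrix"],1).tolist(),np.round(p["R"],3).tolist(),np.round(p["t"],3).tolist())
    R,t=np.array(p["R"]),np.array(p["t"])
    for l in "tester master_axis crank_pin slide_back gear16_center gear12_center gear22_center screwdriver wrench square hammer file spray_can marker".split():
        try:
            print(l,[(round(d["score"],2),np.round(R.T@(np.array(d["location"])-t),3).tolist()) for d in robot.mark_of(c,l)[:3]])
        except Exception as e: print(l,e)
E
```

```text
pics
{'t': 0.0, 'q': [1.233, 0.131, 1.489, -0.0, 1.523, -0.085], 'dq': [-0.003, -0.001, 0.001, -0.0, 0.001, 0.0], 'joint_torque': [-0.0, -55.981, -49.177, 0.077, 0.035, -0.0], 'tool_pos': [0.15, 0.58, 0.218], 'orientation': [-0.396, -3.116, 0.003], 'force': [-0.204, -0.433, 0.403], 'wrist_torque': [0.001, -0.023, 0.002], 'opening': 0.093}
scene [[393.2, 0.0, 251.3], [0.0, 393.2, 200.2], [0.0, 0.0, 1.0]] [[-0.707, 0.707, 0.0], [0.589, 0.589, -0.553], [-0.391, -0.391, -0.833]] [0.403, -0.28, 1.464]
tester [(0.66, [0.479, -0.003, 0.001]), (0.24, [0.491, 0.237, -0.001])]
master_axis [(0.93, [0.484, 0.071, 0.021]), (0.26, [0.361, 0.439, 0.003])]
crank_pin [(0.83, [0.515, 0.068, 0.057])]
slide_back [(0.92, [0.463, -0.137, 0.031]), (0.42, [0.627, 0.415, 0.0])]
gear16_center [(0.93, [0.633, 0.164, 0.019])]
gear12_center [(0.59, [0.583, -0.231, 0.012])]
gear22_center [(0.93, [0.683, -0.026, 0.02]), (0.55, [0.602, -0.427, 0.007])]
screwdriver []
wrench [(0.85, [0.489, 0.235, -0.002]), (0.25, [0.716, -0.198, 0.004])]
square [(0.75, [0.752, 0.14, -0.001]), (0.42, [0.394, -0.389, 0.003])]
hammer 
[... 347 characters left out ...]
ster_axis [(0.73, [0.485, 0.076, 0.018])]
crank_pin [(0.9, [0.516, 0.072, 0.057])]
slide_back [(0.63, [0.486, 0.077, 0.017]), (0.57, [0.467, -0.139, 0.027])]
gear16_center [(0.63, [0.628, 0.169, 0.021])]
gear12_center [(0.79, [0.581, -0.231, 0.011]), (0.51, [0.467, -0.14, 0.032])]
gear22_center [(0.76, [0.683, -0.022, 0.018]), (0.35, [0.716, -0.194, 0.003])]
screwdriver [(0.5, [0.712, -0.194, 0.006])]
wrench [(0.8, [0.485, 0.239, -0.001])]
square [(0.91, [0.752, 0.139, 0.002])]
hammer [(0.61, [0.582, -0.234, 0.013]), (0.55, [0.624, 0.416, -0.0])]
file [(0.69, [0.601, -0.425, 0.004]), (0.6, [0.516, 0.07, 0.058])]
spray_can [(0.59, [0.362, 0.438, -0.001])]
marker [(0.59, [0.394, -0.388, 0.0])]
```

View pics/scene0.png

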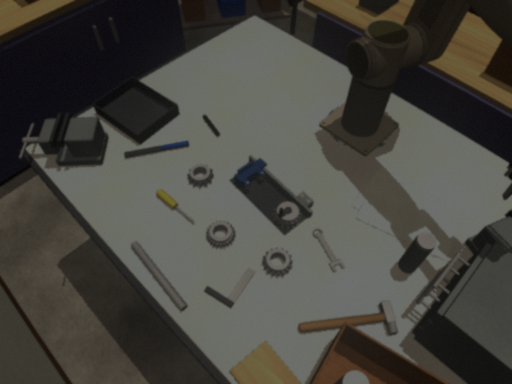

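View pics/top0.png

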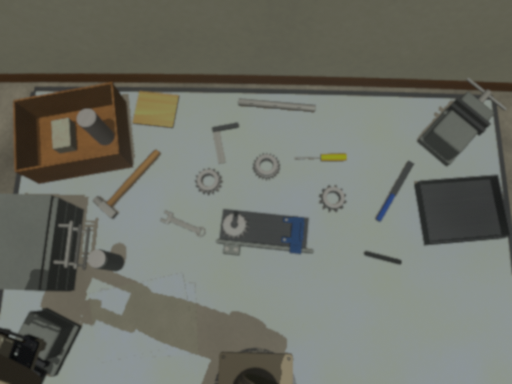

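```bash
python3 - <<'E'
import cv2,numpy as np
from plant import robot
# crops of three gears in top, upscaled
p=robot.read_camera("top");im=p["color"];R,t,K,D=[np.array(p[k],float) for k in("R","t","camera_matrix","D")]
r=[]
for X in([.63,.167,.01],[.682,-.024,.01],[.582,-.231,.01],[.485,.074,.01]):
    u=cv2.projectPoints(np.array([X]),cv2.Rodrigues(R)[0],t,K,D)[0].ravel();print(u)
    x,y=np.round(u).astype(int);r.append(cv2.resize(im[y-28:y+28,x-28:x+28],(290,290),interpolation=cv2.INTER_CUBIC))
cv2.imwrite("pics/gears.png",np.vstack([np.hstack(r[:2]),np.hstack(r[2:])]))
E
```

```text
[207.65707096 180.46465972]
[267.27361631 166.26854063]
[331.63348398 197.70192264]
[234.81618174 225.71887615]
```

View pics/gears.png

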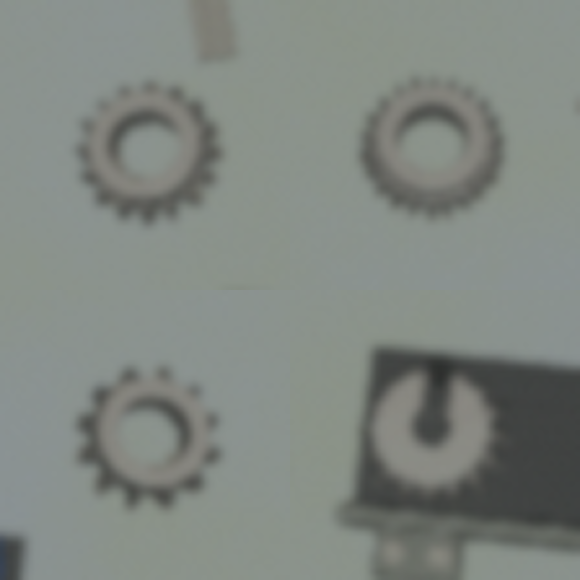

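The gear at top-camera pixel (208,180) shows about 16 teeth. The fine one at (267,166) is the 22 and the coarse one at (332,198) is the 12, which agrees with the networks. The tester lies at (265,230) with the slide (blue) on the right and the master at (235,225). Next I check the geometry by overlay.

```bash
cat > h.py <<'E'
import cv2,numpy as np
from plant import robot
from scipy.spatial.transform import Rotation as Ro
def cam(c):
    p=robot.read_camera(c);R,t,K,D=[np.array(p[k],float) for k in("R","t","camera_matrix","D")]
    return p["color"],R,t,K,D
def proj(P,R,t,K,D): return cv2.projectPoints(np.array(P,float).reshape(-1,3),cv2.Rodrigues(R)[0],t,K,D)[0].reshape(-1,2)
def marks(c,l,R,t): return [(round(d["score"],2),np.round(R.T@(np.array(d["location"])-t),4).tolist()) for d in robot.mark_of(c,l)[:2]]
M=np.array([.4845,.0735]);YAW=np.radians(-5.3)
def T(x,y,z=0):
    c,s=np.cos(YAW),np.sin(YAW); y=y-.08
    return np.array([M[0]+c*x-s*y,M[1]+s*x+c*y,z])
def circ(c,r,z,n=60):
    a=np.linspace(0,2*np.pi,n);return np.c_[c[0]+r*np.cos(a),c[1]+r*np.sin(a),0*a+z]
def delta(P,yaw=None):
    s=robot.read_state();R=Ro.from_rotvec(s["orientation"]).as_matrix()
    d=R.T@(np.array(P)-s["tool_pos"]); y=np.arctan2(R[1,1],R[0,1])
    sp=0 if yaw is None else (-(yaw-y)+np.pi/2)%np.pi-np.pi/2
    print("pos",np.round(s["tool_pos"],4),"yaw_y",round(np.degrees(y),1),"delta",np.round(d,4).tolist(),"spin",round(sp,3))
def overlay(c,curves,box,f,name):
    im,*C=cam(c);x0,y0,x1,y1=box
    im=cv2.resize(im[y0:y1,x0:x1],None,fx=f,fy=f,interpolation=cv2.INTER_CUBIC)
    im=np.clip(im*1.5,0,255).astype(np.uint8)
    for cu,col in curves:
        u=((proj(cu,*C)-[x0,y0]+.5)*f-.5);cv2.polylines(im,[np.round(u).astype(int)],False,col,1)
    cv2.imwrite(name,im)
E
python3 - <<'E'
from h import *
cs=[(circ(M,.045,.0),(0,0,255)),(circ(M,.0345,.034),(0,255,0)),([T(-.05,-.12,.03),T(-.05,.13,.03)],(255,0,255)),
([T(-.03,-.1317,.057),T(.03,-.1317,.057)],(0,255,255)),([T(0,0),T(.1,0)],(0,0,255)),([T(0,0),T(0,.08)],(0,255,0)),
(circ((.63,.167),.0345,.034),(0,255,0)),(circ((.63,.167),.045,0),(0,0,255)),(circ((.683,-.024),.0345,.034),(0,255,0))]
overlay("top",cs,(180,140,340,260),5,"pics/o1.png")
overlay("scene",cs,(180,140,340,290),4,"pics/o2.png")
print(robot.read_state()["t"]); delta([.63,.167,.2],YAW)
E
```

```text
1.65
pos [0.1501 0.5809 0.2186] yaw_y 75.5 delta [-0.5682, -0.2807, 0.0187] spin 1.41
```

View pics/o1.png

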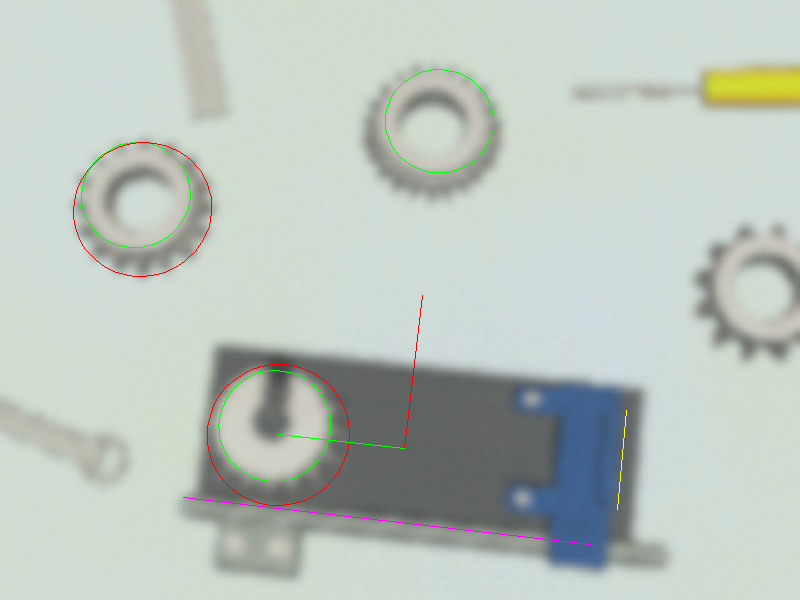

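View pics/o2.png

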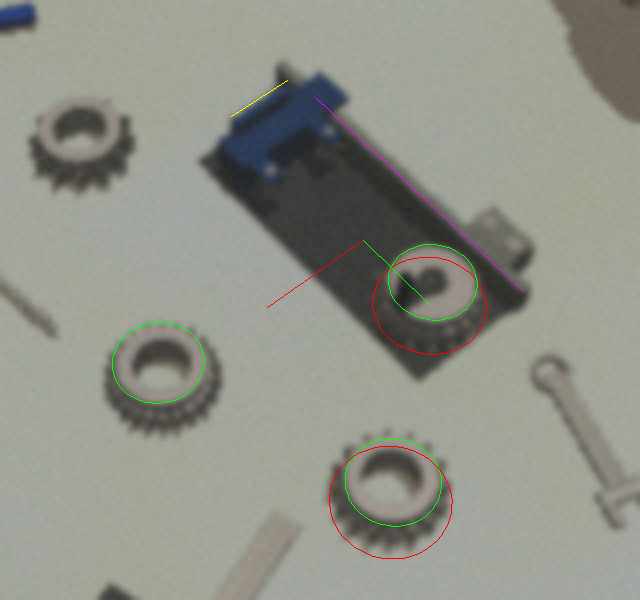

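```bash
sed -i 's/-5.3/-4.4/' h.py; python3 - <<'E'
from h import *
from scipy.optimize import least_squares
_,*A=cam("top");_,*B=cam("scene")
for n,a,b in(("16",(145,203),(395,478)),("22",(432,121),(159,362)),("m",(273,428),(432,282))):
    ua=np.array(a)/5+[180,140];ub=np.array(b)/4+[180,140]
    for w in((1,1),(1,0),(0,1)):
        r=least_squares(lambda p:np.r_[w[0]*(proj([[*p,.034]],*A)[0]-ua),w[1]*(proj([[*p,.034]],*B)[0]-ub)],[.6,0]);print(n,w,np.round(r.x,4))
g=[]
for c,C in(("top",A),("scene",B)): print(marks(c,"gear16_center",*C[:2]))
for p in(T(0,0),T(.1,-.023),T(.004,-.023),T(0,-.15)):print(np.round(p,3))
E
```

```text
16 (1, 1) [0.6252 0.1639]
16 (1, 0) [0.6231 0.1593]
16 (0, 1) [0.6272 0.1679]
22 (1, 1) [ 0.682  -0.0213]
22 (1, 0) [ 0.6813 -0.0209]
22 (0, 1) [ 0.6825 -0.0217]
m (1, 1) [0.4832 0.0741]
m (1, 0) [0.4816 0.0731]
m (0, 1) [0.4854 0.0755]
[]
[(0.69, [0.6312, 0.1621, 0.0171])]
[ 0.478 -0.006  0.   ]
[ 0.576 -0.037  0.   ]
[ 0.481 -0.03   0.   ]
[ 0.467 -0.156  0.   ]
```

```bash
python3 -m pendant '[{"delta_pos":[-0.57,-0.28,0.0],"spin":1.39},{"delta_pos":[-0.57,-0.28,0.0],"spin":1.39},{"delta_pos":[-0.57,-0.28,0.0],"spin":1.39},{"delta_pos":[-0.57,-0.28,0.0],"spin":1.39},{"delta_pos":[-0.57,-0.28,0.0],"spin":1.39},{"delta_pos":[-0.57,-0.28,0.0],"spin":1.39},{"delta_pos":[-0.57,-0.28,0.0],"spin":1.39},{"delta_pos":[-0.57,-0.28,0.0],"spin":1.39},{"delta_pos":[-0.57,-0.28,0.0],"spin":1.39},{"delta_pos":[-0.57,-0.28,0.0],"spin":1.39}]' 1 20
```

```text
t: 2.85
tool_pos: [0.5308, 0.2537, 0.2189]
orientation: [2.306, 2.133, 0.001]
force: [-0.5, 1.1, -0.6]
opening: 0.0173
```

```bash
python3 - <<'E'
from h import *
delta([.627,.165,.06],YAW)
E
```

```text
pos [0.5308 0.2537 0.2189] yaw_y -4.5 delta [-0.081, 0.1027, 0.1589] spin -0.001
```

```bash
python3 -m pendant '[{"delta_pos":[-0.04,0.05,0.05],"spin":0},{"delta_pos":[-0.081,0.103,0.08],"spin":0},{"delta_pos":[-0.081,0.103,0.12],"spin":0},{"delta_pos":[-0.081,0.103,0.159],"spin":0},{"delta_pos":[-0.081,0.103,0.159],"spin":0},{"delta_pos":[-0.081,0.103,0.159],"spin":0}]' 1 20
python3 - <<'E'
from h import *
G=(.627,.165)
cs=[(circ(G,.0345,.034),(0,255,0)),(circ(G,.022,.034),(0,0,255))]
p=np.array(robot.read_state()["tool_pos"]);f=[]
for a,b in((1,1),(1,-1),(-1,-1),(-1,1),(1,1)):
    c,s=np.cos(YAW),np.sin(YAW);f.append(p+[c*a*.0175-s*b*.0075,s*a*.0175+c*b*.0075,0])
cs.append((f,(255,0,0)));cs.append((np.array(f)*[1,1,0]+[0,0,.034],(255,255,0)))
overlay("top",cs,(160,130,260,230),6,"pics/a1.png");overlay("scene",cs,(220,200,320,300),6,"pics/a2.png")
E
```

```text
t: 3.45
tool_pos: [0.6245, 0.1641, 0.0561]
orientation: [-2.304, -2.13, 0.009]
force: [-0.4, 0.0, 0.3]
opening: 0.0008
```

View pics/a1.png

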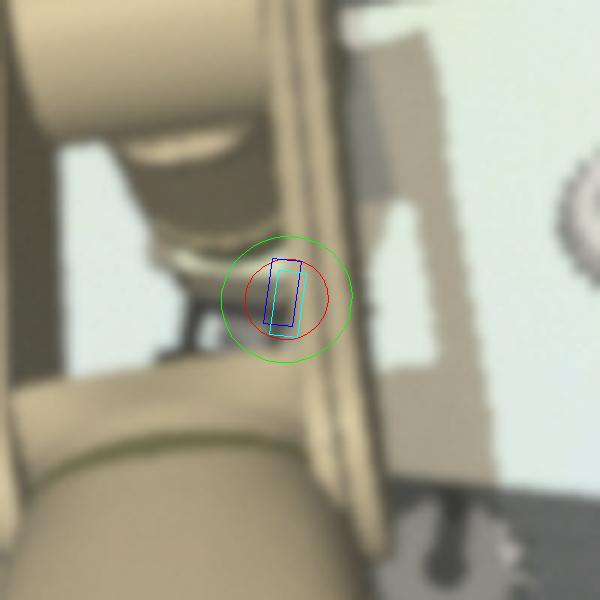

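View pics/a2.png

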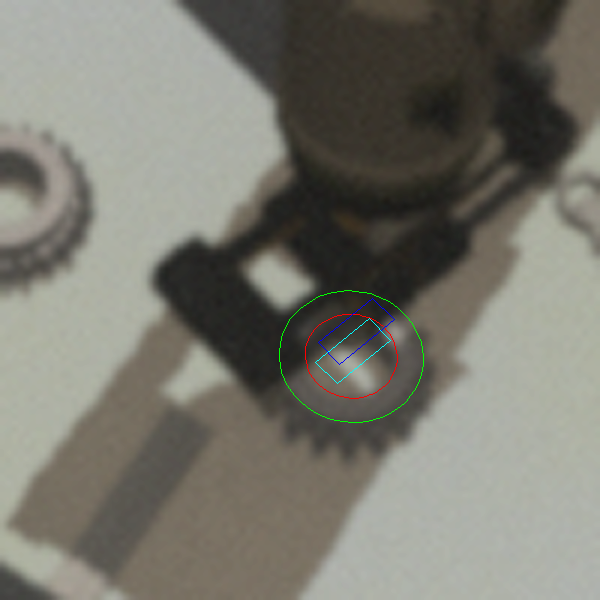

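```bash
python3 - <<'E'
from h import *
delta([.627,.165,.031],YAW)
E
```

```text
pos [0.6276 0.1659 0.0616] yaw_y -4.4 delta [-0.0009, -0.0006, 0.0306] spin -0.0
```

```bash
python3 -m pendant '[{"delta_pos":[-0.001,-0.001,0.01],"spin":0},{"delta_pos":[-0.001,-0.001,0.02],"spin":0},{"delta_pos":[-0.001,-0.001,0.027],"spin":0},{"delta_pos":[-0.001,-0.001,0.031],"spin":0},{"delta_pos":[-0.001,-0.001,0.031],"spin":0}]'
```

```text
t: 4.05
tool_pos: [0.6258, 0.165, 0.0296]
orientation: [-2.305, -2.134, -0.001]
force: [0.7, -0.1, -0.3]
opening: 0.0004
```

Fingers are in the bore (z 0.030, no contact force). Going down.

```bash
python3 -m pendant '[{"delta_pos":[0,0,0.007],"spin":0},{"delta_pos":[0,0,0.014],"spin":0},{"delta_pos":[0,0,0.021],"spin":0},{"delta_pos":[0,0,0.021],"spin":0}]'
python3 - <<'E'
from h import *
for p in([.607,.09,.009],[.588,.04,.009],[.576,-.037,.009],[.53,-.0335,.009],T(.004,-.023,.009)):delta(p,YAW)
E
```

```text
t: 4.45
tool_pos: [0.6246, 0.1648, 0.0068]
orientation: [-2.304, -2.133, 0.003]
force: [-0.4, -0.3, -0.1]
opening: 0.0003
pos [0.6246 0.1648 0.0068] yaw_y -4.4 delta [-0.0759, -0.0118, -0.0022] spin -0.0
pos [0.6246 0.1648 0.0068] yaw_y -4.4 delta [-0.1272, -0.0269, -0.0021] spin -0.0
pos [0.6246 0.1648 0.0068] yaw_y -4.4 delta [-0.2049, -0.033, -0.0021] spin -0.0
pos [0.6246 0.1648 0.0068] yaw_y -4.4 delta [-0.2049, -0.0791, -0.002] spin -0.0
pos [0.6246 0.1648 0.0068] yaw_y -4.4 delta [-0.2048, -0.1287, -0.0019] spin -0.0
```

```bash
python3 -m pendant '[{"delta_pos":[-0.01,-0.002,-0.002],"spin":0},{"delta_pos":[-0.03,-0.005,-0.002],"spin":0},{"delta_pos":[-0.053,-0.008,-0.002],"spin":0},{"delta_pos":[-0.076,-0.012,-0.002],"spin":0},{"delta_pos":[-0.1,-0.019,-0.002],"spin":0},{"delta_pos":[-0.125,-0.027,-0.002],"spin":0},{"delta_pos":[-0.15,-0.029,-0.002],"spin":0},{"delta_pos":[-0.175,-0.031,-0.002],"spin":0},{"delta_pos":[-0.195,-0.033,-0.002],"spin":0},{"delta_pos":[-0.209,-0.033,-0.002],"spin":0}]'
python3 - <<'E'
from h import *
for p in(T(.09,-.027,.009),T(.004,-.027,.009)):delta(p,YAW)
G=T(.095,-.023)
cs=[(circ(G,.0345,.034),(0,255,0)),(circ(G,.045,.0),(0,0,255)),([T(.1,-.012,0),T(0,-.012,0)],(0,255,255)),([T(.1,-.034,0),T(0,-.034,0)],(0,255,255))]
overlay("scene",cs,(180,140,310,260),6,"pics/b2.png")
E
```

```text
t: 5.45
tool_pos: [0.5748, -0.0436, 0.0093]
orientation: [-2.306, -2.131, 0.003]
force: [-0.4, 1.9, -0.2]
opening: 0.0006
pos [ 0.5748 -0.0436  0.0093] yaw_y -4.5 delta [0.0028, -0.0091, 0.0003] spin -0.002
pos [ 0.5748 -0.0436  0.0093] yaw_y -4.5 delta [0.0027, -0.0951, 0.0005] spin -0.002
```

View pics/b2.png

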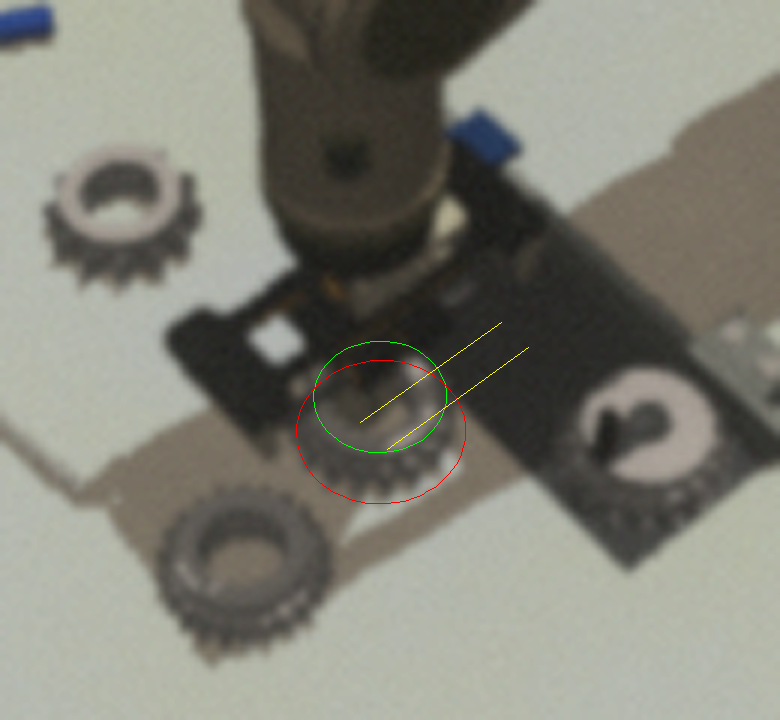

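```bash
python3 -m pendant '[{"delta_pos":[0.002,-0.012,0],"spin":0},{"delta_pos":[0.002,-0.027,0],"spin":0},{"delta_pos":[0.002,-0.042,0],"spin":0},{"delta_pos":[0.002,-0.057,0],"spin":0},{"delta_pos":[0.002,-0.072,0],"spin":0},{"delta_pos":[0.002,-0.084,0],"spin":0},{"delta_pos":[0.002,-0.093,0],"spin":0},{"delta_pos":[0.002,-0.098,0],"spin":0},{"delta_pos":[0.002,-0.098,0],"spin":0}]'
python3 - <<'E'
from h import *
delta(T(.001,-.024,.009),YAW)
G=T(.003,-.023)
cs=[(circ(G,.0345,.034),(0,255,0)),(circ(G,.045,.0),(0,0,255)),([T(.1,-.012,0),T(0,-.012,0)],(0,255,255)),([T(.1,-.034,0),T(0,-.034,0)],(0,255,255))]
overlay("scene",cs,(200,140,320,240),6,"pics/c2.png")
E
```

```text
t: 6.4
tool_pos: [0.4773, -0.0354, 0.0097]
orientation: [-2.307, -2.132, 0.004]
force: [1.4, 0.5, -0.8]
opening: 0.0009
pos [ 0.4773 -0.0354  0.0097] yaw_y -4.5 delta [0.0051, -0.0002, 0.0007] spin -0.002
```

View pics/c2.png

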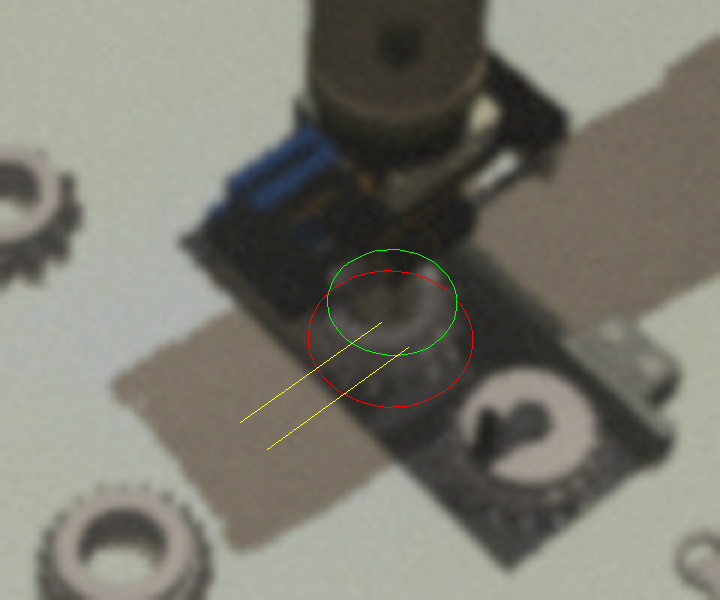

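```bash
python3 -m pendant '[{"delta_pos":[0,0.002,-0.02],"spin":0},{"delta_pos":[0,0.002,-0.06],"spin":0},{"delta_pos":[0,0.002,-0.1],"spin":0},{"delta_pos":[-0.04,0.002,-0.12],"spin":0},{"delta_pos":[-0.09,0.002,-0.12],"spin":0},{"delta_pos":[-0.14,0.002,-0.12],"spin":0},{"delta_pos":[-0.14,0.002,-0.12],"spin":0}]'
python3 - <<'E'
from h import *
_,*C=cam("scene")
iT=lambda p:(np.array([[np.cos(YAW),np.sin(YAW)],[-np.sin(YAW),np.cos(YAW)]])@(np.array(p[:2])-T(0,0)[:2])).round(4)
for l in("slide_back","gear16_center","master_axis","tester","crank_pin"):
    m=marks("scene",l,*C[:2]);print(l,m,[iT(x[1]) for x in m])
print(iT([.465,-.138]))
delta(T(0,-.165,.03),YAW)
G=T(.003,-.023)
cs=[(circ(G,.0345,.034),(0,255,0)),(circ(G,.045,.0),(0,0,255))]
overlay("scene",cs,(200,140,320,240),6,"pics/d2.png")
E
```

```text
t: 7.15
tool_pos: [0.4683, -0.1804, 0.1304]
orientation: [2.312, 2.125, -0.006]
force: [0.7, 0.7, -0.6]
opening: 0.0003
slide_back [(0.94, [0.4678, -0.1357, 0.0357])] [array([-0.0006, -0.1299])]
gear16_center [(0.66, [0.4832, -0.0399, 0.0181])] [array([ 0.0074, -0.0332])]
master_axis [(0.94, [0.4855, 0.074, 0.0191])] [array([0.001 , 0.0806])]
tester [(0.96, [0.4783, -0.0054, -0.0022])] [array([-0.0001,  0.0009])]
crank_pin [(0.89, [0.5161, 0.0666, 0.0578])] [array([0.032 , 0.0755])]
[-0.0032 -0.1324]
pos [ 0.4688 -0.1736  0.1295] yaw_y -4.4 delta [0.0027, -0.003, 0.0995] spin -0.001
```

View pics/d2.png

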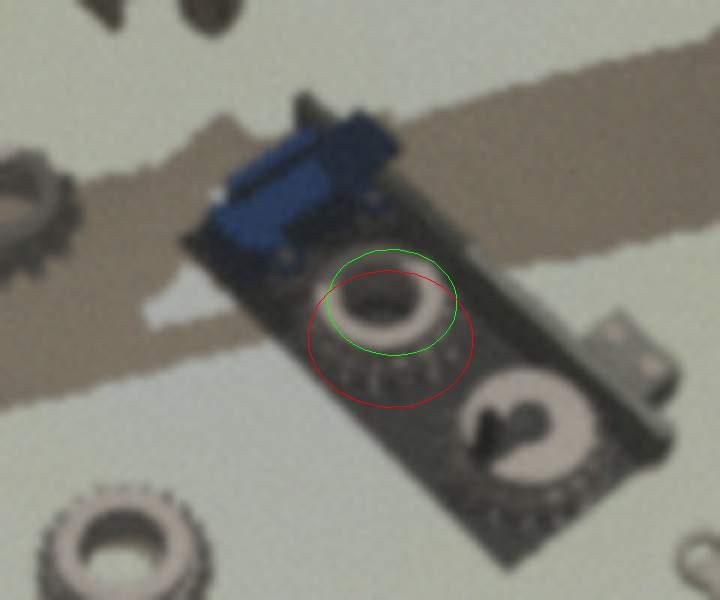

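Gear sits in the bay at about tester (6, −30) mm, clear of the slide and the master. Lowering the closed fingers behind the slide.

```bash
python3 -m pendant '[{"delta_pos":[0,-0.003,0.04],"spin":0},{"delta_pos":[0,-0.003,0.08],"spin":0},{"delta_pos":[0,-0.003,0.108],"spin":0},{"delta_pos":[0,-0.003,0.108],"spin":0},{"delta_pos":[0.02,-0.003,0.108],"spin":0},{"delta_pos":[0.035,-0.003,0.108],"spin":0},{"delta_pos":[0.045,-0.003,0.108],"spin":0},{"delta_pos":[0.055,-0.003,0.108],"spin":0},{"delta_pos":[0.065,-0.003,0.108],"spin":0}]'
python3 - <<'E'
from h import *
delta(T(0,-.088,.02),YAW)
E
```

```text
t: 8.4
tool_pos: [0.4716, -0.1092, 0.023]
orientation: [2.303, 2.134, -0.005]
force: [0.7, -8.3, -4.2]
opening: 0.0003
pos [ 0.4716 -0.1092  0.023 ] yaw_y -4.4 delta [0.0152, -0.0011, 0.003] spin 0.0
```

```bash
python3 -m pendant '[{"delta_pos":[0.004,0,0.002],"spin":0},{"delta_pos":[0.008,0,0.002],"spin":0},{"delta_pos":[0.011,0,0.002],"spin":0}]'; python3 -m pendant '[{"delta_pos":[0.003,0,0.0],"spin":0},{"delta_pos":[0.005,0,0.0],"spin":0}]'
python3 - <<'E'
from h import *
delta(T(0,-.088,.02),YAW)
overlay("scene",[],(200,140,320,240),6,"pics/e2.png")
E
```

```text
t: 8.7
tool_pos: [0.4732, -0.0988, 0.0226]
orientation: [2.299, 2.133, -0.005]
force: [-2.2, -8.5, 2.0]
opening: 0.0005
t: 8.9
tool_pos: [0.4734, -0.0974, 0.0234]
orientation: [2.294, 2.131, -0.014]
force: [-2.9, -33.1, -10.4]
opening: 0.0007
pos [ 0.4734 -0.0974  0.0234] yaw_y -4.2 delta [0.0033, -0.0021, 0.0034] spin 0.003
```

View pics/e2.png

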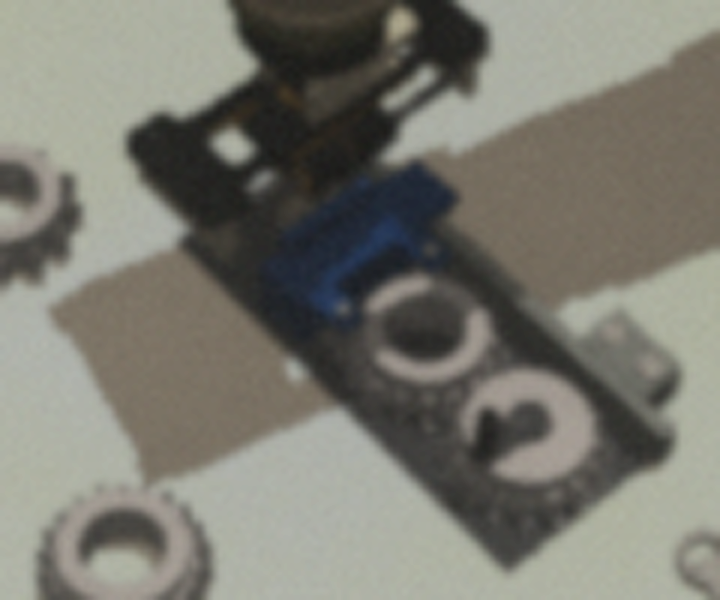

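```bash
python3 -m pendant '[{"delta_pos":[-0.03,0,-0.0],"spin":0},{"delta_pos":[-0.05,0,-0.04],"spin":0},{"delta_pos":[-0.05,0,-0.09],"spin":0},{"delta_pos":[-0.05,0,-0.14],"spin":0},{"delta_pos":[-0.05,0,-0.14],"spin":0}]'
python3 - <<'E'
from h import *
iT=lambda p:(np.array([[np.cos(YAW),np.sin(YAW)],[-np.sin(YAW),np.cos(YAW)]])@(np.array(p[:2])-T(0,0)[:2])).round(4)
for c in("scene","top"):
  _,*C=cam(c)
  for l in("slide_back","gear16_center","master_axis","crank_pin"):
    m=marks(c,l,*C[:2]);print(c,l,m,[iT(x[1]) for x in m])
cs=[(circ(T(0,0),.0345,.034),(0,255,0)),(circ(T(0,0.08),.0345,.034),(0,255,0)),([T(-.03,-.082,.057),T(.03,-.082,.057)],(0,255,255))]
overlay("scene",cs,(200,140,320,240),6,"pics/f2.png")
overlay("top",cs,(200,180,330,260),6,"pics/f1.png")
delta(T(0.05,.04,.1),YAW)
E
```

```text
t: 9.45
tool_pos: [0.4747, -0.1467, 0.1742]
orientation: [2.283, 2.122, -0.003]
force: [1.5, -0.4, 0.0]
opening: 0.0006
scene slide_back [(0.84, [0.4695, -0.09, 0.0337]), (0.57, [0.4846, 0.2392, -0.0003])] [array([-0.0024, -0.0842]), array([-0.0126,  0.2452])]
scene gear16_center [(0.72, [0.4824, -0.0048, 0.0176])] [array([0.0039, 0.0018])]
scene master_axis [(0.59, [0.4876, 0.0721, 0.0218])] [array([0.0032, 0.0788])]
scene crank_pin [(0.74, [0.3932, -0.3892, 0.0045]), (0.62, [0.5173, 0.0685, 0.0574])] [array([-0.0555, -0.3883]), array([0.0331, 0.0775])]
top slide_back [(0.7, [0.4719, -0.0876, 0.0327]), (0.23, [0.6837, -0.0206, 0.0183])] [array([-0.0002, -0.0816]), array([0.2058, 0.0015])]
top gear16_center [(0.61, [0.4757, -0.002, 0.0211])] [array([-0.003,  0.004])]
top master_axis [(0.78, [0.4856, 0.0788, 0.0153])] [array([0.0007, 0.0854])]
top crank_pin [(0.79, [0.5159, 0.07, 0.0581])] [array([0.0316, 0.0789])]
pos [ 0.4693 -0.1452  0.1634] yaw_y -4.2 delta [0.1799, 0.0489, 0.061] spin 0.003
```

View pics/f2.png

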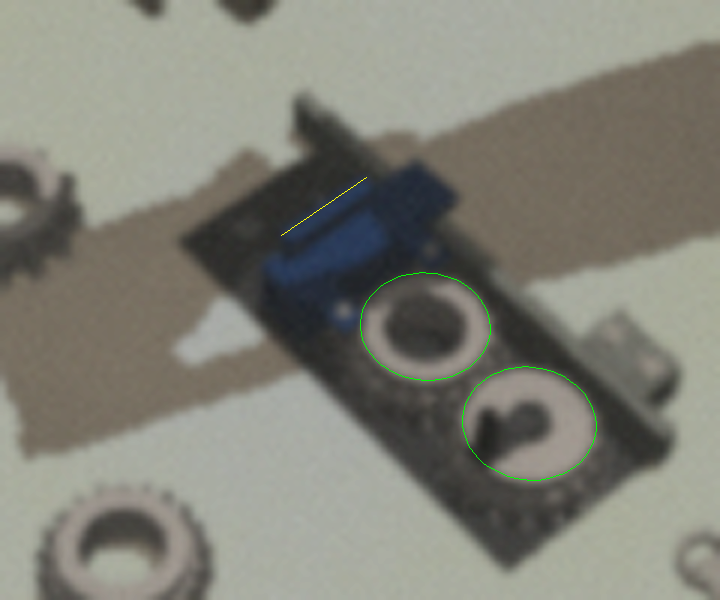

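View pics/f1.png

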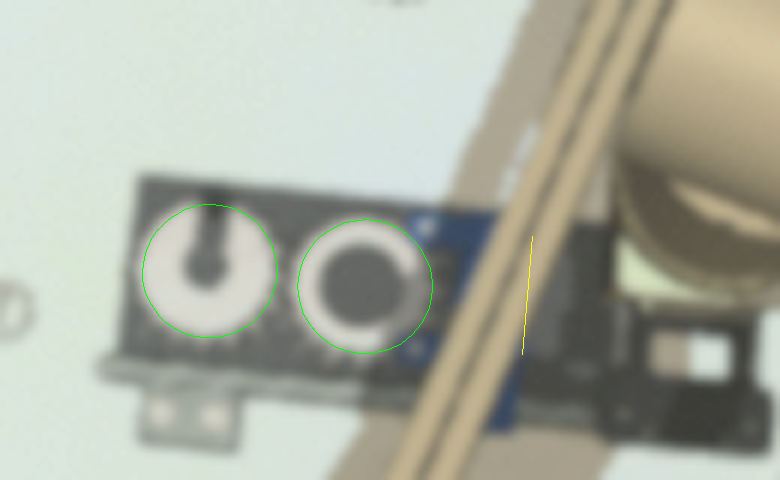

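The green circles centred at the tester origin and the master axis fall on both collars, and the slide back moved about 50 mm. So the slide is home and the teeth are in mesh. Next is the crank, with the jaws loosely straddling the pin.

```bash
python3 - <<'E'
from h import *
s=robot.read_state();print(np.round(s["q"],3))
delta([.514,.069,.15],np.radians(-99))
E
```

```text
[-0.395 -0.139  1.858 -0.013  1.417 -0.319]
pos [ 0.4693 -0.1452  0.1634] yaw_y -4.2 delta [0.2171, 0.0288, 0.0105] spin -1.488
```

```bash
python3 -m pendant '[{"delta_pos":[0.04,0.005,0],"spin":0.15},{"delta_pos":[0.08,0.01,0],"spin":0.3},{"delta_pos":[0.12,0.015,0],"spin":0.45},{"delta_pos":[0.16,0.02,0],"spin":0.6},{"delta_pos":[0.19,0.025,0],"spin":0.75},{"delta_pos":[0.217,0.029,0],"spin":0.9},{"delta_pos":[0.217,0.029,0.01],"spin":1.05},{"delta_pos":[0.217,0.029,0.01],"spin":1.2},{"delta_pos":[0.217,0.029,0.01],"spin":1.35},{"delta_pos":[0.217,0.029,0.01],"spin":1.5}]' 0.3 20
python3 - <<'E'
from h import *
delta([.514,.069,.085],np.radians(-99))
E
```

```text
t: 11.05
tool_pos: [0.5141, 0.069, 0.1501]
orientation: [3.127, 0.052, -0.002]
force: [-0.6, 0.3, 0.1]
opening: 0.0327
pos [0.5141 0.069  0.1501] yaw_y -88.1 delta [-0.0, -0.0009, 0.0651] spin 0.19
```

```bash
python3 -m pendant '[{"delta_pos":[0,0,0.03],"spin":0.15},{"delta_pos":[0,0,0.065],"spin":0.19},{"delta_pos":[0,0,0.065],"spin":0.19},{"delta_pos":[0,0,0.065],"spin":0.19}]'
python3 - <<'E'
from h import *
delta([.514,.069,.046],np.radians(-99))
p=np.array(robot.read_state()["tool_pos"]);R=Ro.from_rotvec(robot.read_state()["orientation"]).as_matrix()
cs=[]
for s in(1,-1): cs.append(([p+R@[a,s*.0163,0] for a in(-.0075,.0075)],(0,0,255)))
cs.append((circ((.514,.069),.006,.072),(0,255,0)))
overlay("scene",cs,(220,160,320,240),7,"pics/g2.png")
overlay("top",cs,(190,180,290,260),7,"pics/g1.png")
E
```

```text
t: 11.45
tool_pos: [0.5133, 0.0681, 0.0849]
orientation: [3.118, -0.242, -0.003]
force: [-0.2, -0.9, 1.0]
opening: 0.0323
pos [0.5133 0.0681 0.0849] yaw_y -98.9 delta [0.0006, -0.0016, 0.0389] spin 0.002
```

View pics/g2.png

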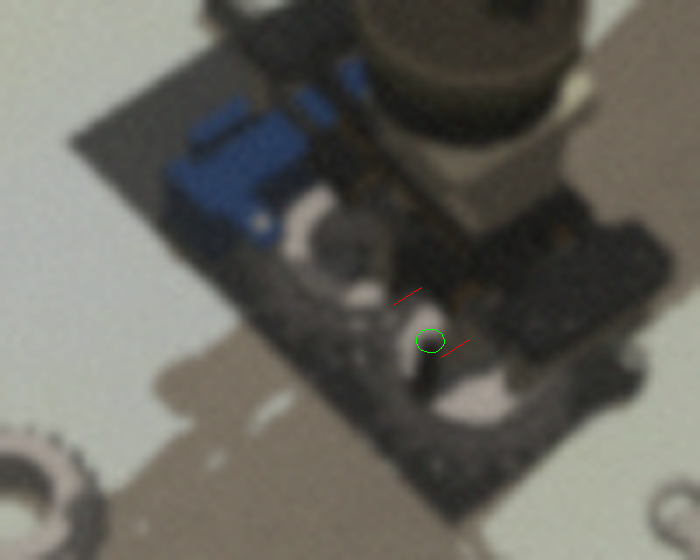

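View pics/g1.png

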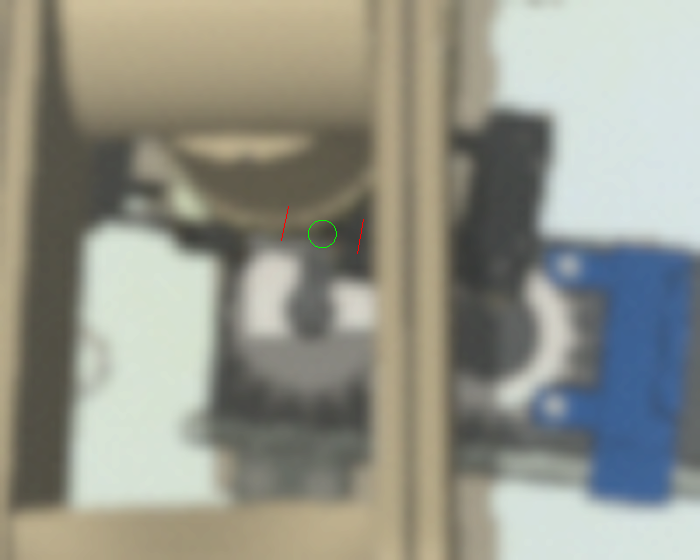

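```bash
python3 -m pendant '[{"delta_pos":[0.001,-0.001,0.015],"spin":0},{"delta_pos":[0.001,-0.001,0.03],"spin":0},{"delta_pos":[0.001,-0.001,0.037],"spin":0},{"delta_pos":[0.001,-0.001,0.037],"spin":0},{"delta_pos":[0.001,-0.001,0.037],"spin":0}]' 0.62 10
cat >> h.py <<'E'
def arc(alphas,off=.003):
    s=robot.read_state();R=Ro.from_rotvec(s["orientation"]).as_matrix();p=np.array(s["tool_pos"]);y=np.arctan2(R[1,1],R[0,1])
    print(np.round(p,4),"yaw",round(y,3))
    for a in alphas:
        e=np.array([np.cos(a),np.sin(a)]);t=np.array([-e[1],e[0]])
        P=np.r_[M+.03*e+off*t,.047]
        print(round(a,2),np.round(R.T@(P-p),4).tolist(),round(y-(a-np.pi/2),3))
E
python3 - <<'E'
from h import *
arc(np.arange(-.155,.9,.13))
E
```

```text
t: 12.05
tool_pos: [0.5158, 0.0688, 0.0494]
orientation: [3.119, -0.243, 0.001]
force: [0.5, 2.3, -1.9]
opening: 0.0179
[0.5158 0.0688 0.0494] yaw -1.726
-0.16 [-0.0016, -0.0029, 0.0023] -0.0
-0.02 [-0.0023, -0.0067, 0.0023] -0.13
0.11 [-0.0034, -0.0105, 0.0022] -0.26
0.24 [-0.005, -0.014, 0.0022] -0.39
0.36 [-0.0071, -0.0174, 0.0021] -0.52
0.5 [-0.0096, -0.0204, 0.0021] -0.65
0.62 [-0.0124, -0.0231, 0.002] -0.78
0.76 [-0.0156, -0.0254, 0.002] -0.91
0.88 [-0.0191, -0.0272, 0.002] -1.04
```

```bash
python3 -m pendant '[{"delta_pos":[-0.002,-0.003,0],"spin":0},{"delta_pos":[-0.002,-0.007,0],"spin":-0.13},{"delta_pos":[-0.003,-0.0105,0],"spin":-0.26},{"delta_pos":[-0.005,-0.014,0],"spin":-0.39},{"delta_pos":[-0.007,-0.0175,0],"spin":-0.52},{"delta_pos":[-0.0095,-0.0205,0],"spin":-0.65}]'
python3 - <<'E'
from h import *
print(robot.read_state()["force"])
arc(np.arange(.5,1.7,.13))
E
```

```text
t: 12.65
tool_pos: [0.5108, 0.0895, 0.0499]
orientation: [3.029, 0.773, -0.002]
force: [7.2, -9.7, -4.4]
opening: 0.0174
[ 7.15184041 -9.70120128 -4.43812024]
[0.5108 0.0895 0.0499] yaw -1.071
0.5 [-0.0008, -0.0016, 0.0029] -0.0
0.63 [-0.0014, -0.0055, 0.0028] -0.13
0.76 [-0.0026, -0.0092, 0.0027] -0.26
0.89 [-0.0042, -0.0128, 0.0027] -0.39
1.02 [-0.0062, -0.0161, 0.0027] -0.52
1.15 [-0.0087, -0.0192, 0.0026] -0.65
1.28 [-0.0116, -0.0219, 0.0026] -0.78
1.41 [-0.0147, -0.0241, 0.0026] -0.91
1.54 [-0.0182, -0.026, 0.0026] -1.04
1.67 [-0.0218, -0.0274, 0.0026] -1.17
```

```bash
python3 -m pendant '[{"delta_pos":[-0.001,-0.0055,0.002],"spin":-0.13},{"delta_pos":[-0.0025,-0.009,0.002],"spin":-0.26},{"delta_pos":[-0.004,-0.013,0.002],"spin":-0.39},{"delta_pos":[-0.006,-0.016,0.002],"spin":-0.52},{"delta_pos":[-0.0085,-0.019,0.002],"spin":-0.65},{"delta_pos":[-0.0115,-0.022,0.002],"spin":-0.78}]'
python3 - <<'E'
from h import *
arc(np.arange(1.15,1.8,.13))
E
```

```text
t: 13.25
tool_pos: [0.493, 0.1033, 0.0493]
orientation: [2.501, 1.872, -0.003]
force: [9.2, -0.5, -3.6]
opening: 0.0178
[0.493  0.1033 0.0493] yaw -0.286
1.15 [-0.0008, 0.0013, 0.0024] 0.135
1.28 [-0.0009, -0.0026, 0.0023] 0.005
1.41 [-0.0015, -0.0065, 0.0023] -0.125
1.54 [-0.0026, -0.0102, 0.0022] -0.255
1.67 [-0.0042, -0.0138, 0.0022] -0.385
1.8 [-0.0063, -0.0171, 0.0022] -0.515
```

```bash
python3 -m pendant '[{"delta_pos":[-0.001,-0.0026,0.001],"spin":0},{"delta_pos":[-0.0015,-0.0065,0.001],"spin":-0.125},{"delta_pos":[-0.0025,-0.009,0.001],"spin":-0.22},{"delta_pos":[-0.0025,-0.0105,0.001],"spin":-0.22}]'
python3 - <<'E'
from h import *
arc([1.54])
E
```

```text
t: 13.65
tool_pos: [0.4847, 0.1038, 0.0496]
orientation: [2.277, 2.133, 0.0]
force: [14.0, -0.9, -8.4]
opening: 0.0179
[0.4847 0.1038 0.0496] yaw -0.065
1.54 [-0.0003, -0.0023, 0.0026] -0.034
```

```bash
python3 -m pendant '[{"delta_pos":[0,-0.0015,0],"spin":0},{"delta_pos":[0,-0.003,0],"spin":0},{"delta_pos":[0,-0.003,0],"spin":0}]'
python3 -m pendant '[{"delta_pos":[0,-0.002,0],"spin":0},{"delta_pos":[0,-0.003,0],"spin":0}]'
```

```text
t: 13.95
tool_pos: [0.4847, 0.1036, 0.0507]
orientation: [2.277, 2.126, 0.008]
force: [15.0, -1.4, -9.6]
opening: 0.0181
t: 14.15
tool_pos: [0.4847, 0.1034, 0.0516]
orientation: [2.277, 2.119, 0.015]
force: [18.5, -1.3, -12.5]
opening: 0.0183
```

The pin no longer moves although the force keeps rising, and its position corresponds to q of about 2.04. I back off, lift and check.

```bash
python3 -m pendant '[{"delta_pos":[0,0.002,0],"spin":0},{"delta_pos":[0,0.002,-0.01],"spin":0},{"delta_pos":[0,0.002,-0.03],"spin":0},{"delta_pos":[0,0.002,-0.06],"spin":0},{"delta_pos":[0,0.002,-0.1],"spin":0},{"delta_pos":[-0.05,0.002,-0.14],"spin":0},{"delta_pos":[-0.1,-0.02,-0.15],"spin":0},{"delta_pos":[-0.15,-0.04,-0.15],"spin":0},{"delta_pos":[-0.2,-0.06,-0.15],"spin":0},{"delta_pos":[-0.23,-0.06,-0.15],"spin":0}]' 0.3
python3 - <<'E'
from h import *
iT=lambda p:(np.array([[np.cos(YAW),np.sin(YAW)],[-np.sin(YAW),np.cos(YAW)]])@(np.array(p[:2])-T(0,0)[:2])).round(4)
for c in("scene","top"):
  _,*C=cam(c)
  for l in("slide_back","gear16_center","master_axis","crank_pin"):
    m=marks(c,l,*C[:2]);print(c,l,m,[iT(x[1]) for x in m])
cs=[(circ(T(0,0),.0345,.034),(0,255,0)),(circ(T(0,0.08),.0345,.034),(0,255,0)),([T(-.03,-.082,.057),T(.03,-.082,.057)],(0,255,255))]
for q,col in((1.9,(0,0,255)),(2.1,(255,0,0))):
    a=q-.5;cs.append((circ(T(.03*np.cos(a),.08+.03*np.sin(a)),.006,.072),col))
overlay("scene",cs,(200,140,320,240),6,"pics/k2.png")
overlay("top",cs,(200,180,330,260),6,"pics/k1.png")
E
```

```text
t: 15.15
tool_pos: [0.4034, -0.1166, 0.2043]
orientation: [2.276, 2.118, 0.016]
force: [0.9, -0.3, -0.3]
opening: 0.0324
scene slide_back [(0.69, [0.4676, -0.0908, 0.0331]), (0.2, [0.4874, 0.1027, 0.0582])] [array([-0.0042, -0.0851]), array([0.0007, 0.1093])]
scene gear16_center [(0.84, [0.4858, -0.0038, 0.0177])] [array([0.0072, 0.003 ])]
scene master_axis [] []
scene crank_pin [(0.6, [0.4878, 0.1025, 0.057])] [array([0.0011, 0.1092])]
top slide_back [(0.7, [0.4702, -0.0905, 0.0279])] [array([-0.0017, -0.0846])]
top gear16_center [(0.76, [0.4808, 0.0014, 0.0189]), (0.59, [0.5815, -0.2329, 0.0124])] [array([0.0018, 0.0078]), array([ 0.1202, -0.2181])]
top master_axis [(0.93, [0.4854, 0.0769, 0.0167]), (0.53, [0.4693, -0.0924, 0.0279])] [array([0.0006, 0.0835]), array([-0.0024, -0.0866])]
top crank_pin [(0.96, [0.4916, 0.1067, 0.0559])] [array([0.0045, 0.1136])]
```

View pics/k2.png

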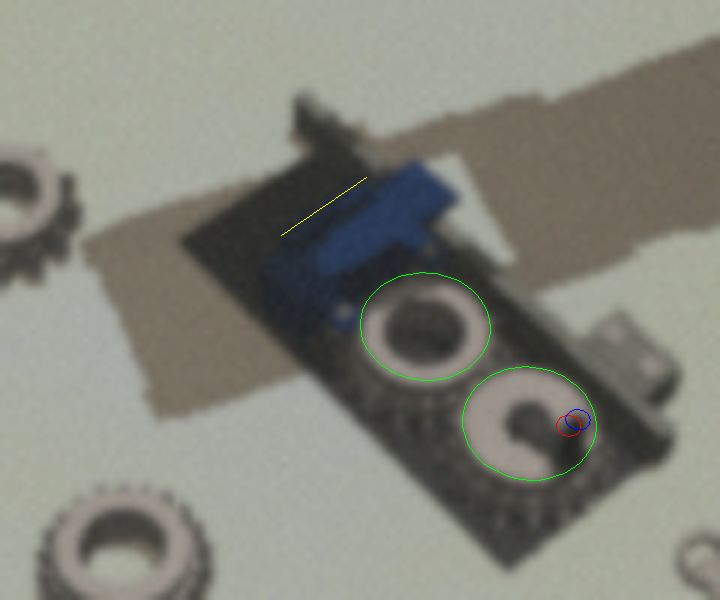

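View pics/k1.png

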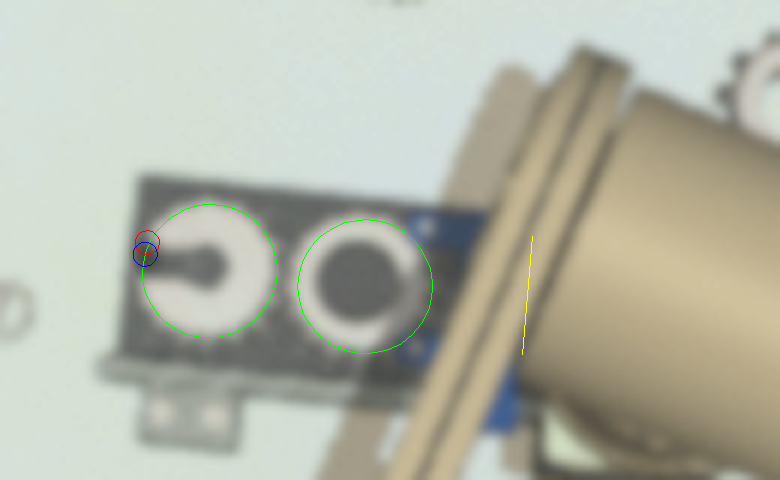

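```bash
python3 - <<'E'
from h import *
for c in("top","scene"):
  im,*C=cam(c)
  outs=[]
  for z in(.04,.072,.03):
    S=600;g=np.linspace(-.075,.075,S)
    # axes: image right = -world y, up = world x ; centre M
    X=np.array([[M[0]-gy,M[1]-gx,z] for gy in g for gx in g]);
    u=proj(X,*C).astype(np.float32).reshape(S,S,2)
    o=cv2.remap(im,u[...,0],u[...,1],cv2.INTER_CUBIC);outs.append(o)
    if z==.04:
      gr=cv2.cvtColor(o,cv2.COLOR_BGR2GRAY).astype(float)
      yy,xx=np.mgrid[:S,:S];wx=-(g[yy]);wy=-g[xx]
      r=np.hypot(wx,wy);th=np.arctan2(wy,wx)
      for rr in(.012,.015,.018,.021,.024):
        k=(abs(r-rr)<.0008)&(th>.6)&(th<2.5)
        h=np.percentile(gr[k],80)-gr[k];h=np.clip(h-.3*h.max(),0,None)
        print(c,rr,"arm angle",round((th[k]*h).sum()/h.sum(),3))
  cv2.imwrite(f"pics/r_{c}.png",cv2.resize(np.clip(np.hstack(outs[:2])*1.6,0,255).astype(np.uint8),(800,400)))
# tester yaw from plate far edge (top), image edge points at full px
im,*C=cam("top")
E
```

```text
top 0.012 arm angle 1.409
top 0.015 arm angle 1.418
top 0.018 arm angle 1.438
top 0.021 arm angle 1.462
top 0.024 arm angle 1.472
scene 0.012 arm angle 1.213
scene 0.015 arm angle 1.232
scene 0.018 arm angle 1.401
scene 0.021 arm angle 1.671
scene 0.024 arm angle 1.743
```

View pics/r_top.png

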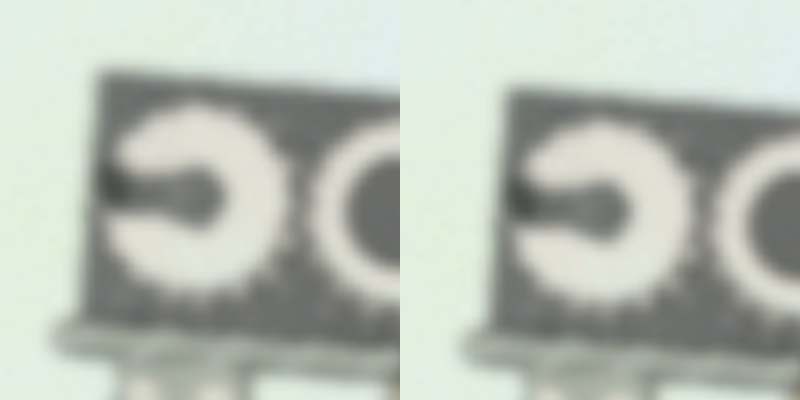

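View pics/r_scene.png

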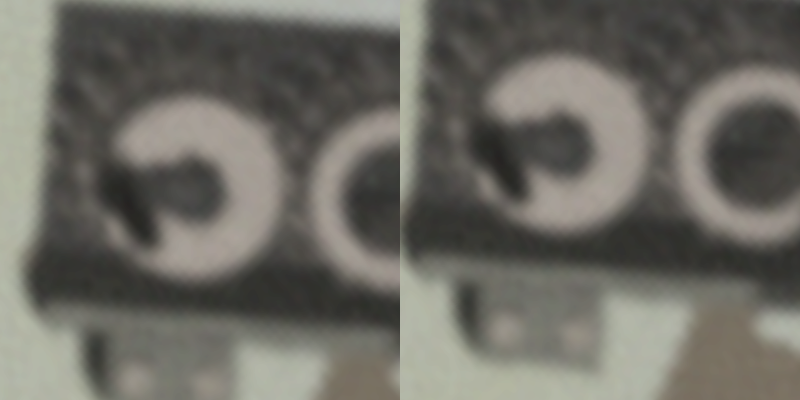

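q reads 1.94 to 2.06 from several measurements. That is over the 1.9 threshold, but the margin is thin, so I make one more confirming push at the pin.

```bash
python3 - <<'E'
from h import *
delta([.488,.1035,.12],YAW);delta([.488,.1035,.05],YAW)
E
```

```text
pos [ 0.405  -0.1152  0.2029] yaw_y -4.0 delta [0.2252, 0.0649, 0.0817] spin 0.006
pos [ 0.405  -0.1152  0.2029] yaw_y -4.0 delta [0.2262, 0.0628, 0.1516] spin 0.006
```

```bash
python3 -m pendant '[{"delta_pos":[0.05,0.02,0],"spin":0},{"delta_pos":[0.1,0.04,0],"spin":0},{"delta_pos":[0.15,0.065,0],"spin":0},{"delta_pos":[0.2,0.065,0],"spin":0},{"delta_pos":[0.225,0.065,0.04],"spin":0},{"delta_pos":[0.225,0.065,0.08],"spin":0},{"delta_pos":[0.225,0.065,0.08],"spin":0},{"delta_pos":[0.225,0.065,0.08],"spin":0}]'
python3 - <<'E'
from h import *
delta([.488,.1035,.05],YAW)
E
```

```text
t: 16.7
tool_pos: [0.4872, 0.1031, 0.1215]
orientation: [2.276, 2.122, 0.012]
force: [0.4, 0.2, 1.1]
opening: 0.0326
pos [0.4872 0.1031 0.1215] yaw_y -4.0 delta [0.0015, -0.0012, 0.0714] spin 0.007
```

```bash
python3 -m pendant '[{"delta_pos":[0.001,0,0.03],"spin":0},{"delta_pos":[0.001,0,0.06],"spin":0},{"delta_pos":[0.001,0,0.07],"spin":0},{"delta_pos":[0.001,0,0.07],"spin":0},{"delta_pos":[0.001,0,0.07],"spin":0}]' 0.62
python3 -m pendant '[{"delta_pos":[0,-0.002,0],"spin":0},{"delta_pos":[0,-0.004,0],"spin":0},{"delta_pos":[0,-0.004,0],"spin":0}]'

```

```text
t: 17.2
tool_pos: [0.4907, 0.1027, 0.0538]
orientation: [2.276, 2.119, 0.015]
force: [0.7, -0.1, 0.6]
opening: 0.0177
t: 17.5
tool_pos: [0.4872, 0.1031, 0.0548]
orientation: [2.275, 2.119, 0.017]
force: [0.1, 0.2, 0.2]
opening: 0.0177
```

```bash
python3 -m pendant '[{"delta_pos":[0,-0.001,0],"spin":0},{"delta_pos":[0,-0.0025,0],"spin":0},{"delta_pos":[0,-0.004,0],"spin":0}]'
python3 -m pendant '[{"delta_pos":[0,-0.002,0],"spin":0},{"delta_pos":[0,-0.004,0],"spin":0},{"delta_pos":[0,-0.005,0],"spin":0}]'
```

```text
t: 17.8
tool_pos: [0.4848, 0.1034, 0.0553]
orientation: [2.273, 2.117, 0.021]
force: [11.3, -0.6, -7.2]
opening: 0.0177
t: 18.1
tool_pos: [0.4838, 0.1034, 0.0561]
orientation: [2.269, 2.112, 0.031]
force: [20.7, -2.3, -13.6]
opening: 0.0198
```

At 20.7 N, well above the 5–12 N rolling resistance, the pin did not give; only the finger yielded. It is at the end stop. Withdrawing.

```bash
python3 -m pendant '[{"delta_pos":[0,0.002,0],"spin":0},{"delta_pos":[0,0.0035,0],"spin":0},{"delta_pos":[0,0.0035,-0.03],"spin":0},{"delta_pos":[0,0.0035,-0.06],"spin":0},{"delta_pos":[0,0.0035,-0.1],"spin":0},{"delta_pos":[-0.05,0.002,-0.14],"spin":0},{"delta_pos":[-0.1,-0.02,-0.15],"spin":0},{"delta_pos":[-0.15,-0.04,-0.15],"spin":0},{"delta_pos":[-0.2,-0.06,-0.15],"spin":0},{"delta_pos":[-0.23,-0.06,-0.15],"spin":0}]'
python3 - <<'E'
from h import *
iT=lambda p:(np.array([[np.cos(YAW),np.sin(YAW)],[-np.sin(YAW),np.cos(YAW)]])@(np.array(p[:2])-T(0,0)[:2])).round(4)
for c in("scene","top"):
  _,*C=cam(c)
  for l in("slide_back","gear16_center","crank_pin","gear22_center","gear12_center"):
    m=marks(c,l,*C[:2]);print(c,l,m[:1],[iT(x[1]) for x in m[:1]])
cs=[(circ(T(0,0),.0345,.034),(0,255,0))]
overlay("scene",cs,(150,120,350,270),4,"pics/z2.png")
print(robot.read_state()["force"],np.abs(robot.read_state()["dq"]).max())
E
```

```text
t: 19.1
tool_pos: [0.4004, -0.1164, 0.2066]
orientation: [2.268, 2.114, 0.032]
force: [1.5, -0.7, -0.4]
opening: 0.0175
scene slide_back [(0.91, [0.4705, -0.0878, 0.0358])] [array([-0.0016, -0.0819])]
scene gear16_center [(0.59, [0.4833, -0.0069, 0.0212])] [array([ 0.005 , -0.0003])]
scene crank_pin [(0.61, [0.4864, 0.0709, 0.0174])] [array([0.0021, 0.0776])]
scene gear22_center [(0.93, [0.6847, -0.0244, 0.0182])] [array([ 0.2071, -0.0023])]
scene gear12_center [(0.74, [0.5822, -0.2315, 0.0171])] [array([ 0.1208, -0.2166])]
top slide_back [] []
top gear16_center [(0.56, [0.4787, 0.0, 0.0208])] [array([-0.0001,  0.0063])]
top crank_pin [(0.57, [0.4904, 0.1055, 0.0564])] [array([0.0034, 0.1124])]
top gear22_center [(0.57, [0.6826, -0.0212, 0.0178])] [array([0.2048, 0.0008])]
top gear12_center [(0.91, [0.5801, -0.2312, 0.0117])] [array([ 0.1187, -0.2165])]
[1.09746773 0.12447924 0.01148909] 0.010798378282056723
```

View pics/z2.png

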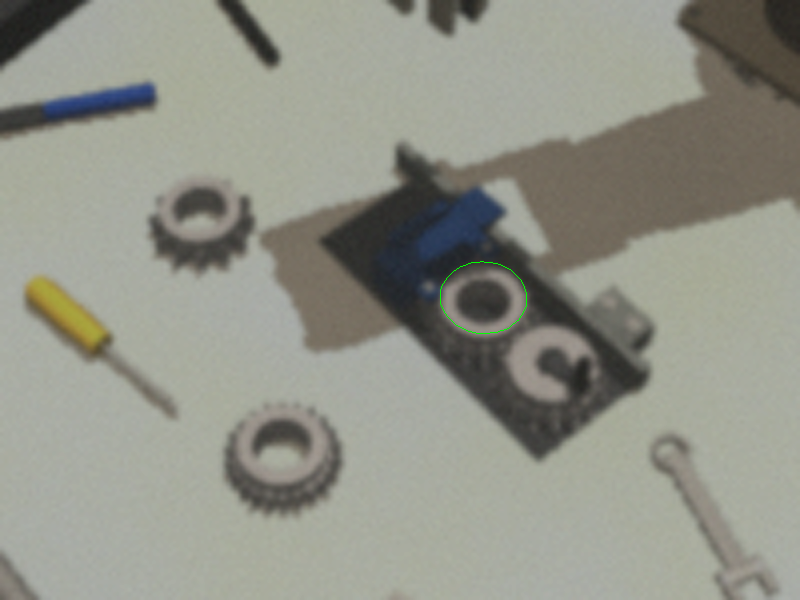

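```bash
python3 -c "
from plant import robot
print(robot.close_job())"
```

```text
the job is handed in; nothing more can be done
None
```

The 16-tooth gear is in the tester, meshed with the master, with the slide pushed home and the crank turned to its end stop. I handed the job in at about 19.5 s of the 72 s allowed; no verdict was reported.

- **Gear:** I dragged it by the bore with closed fingertips, between the master and the 22-tooth gear, into the bay. In the scene camera its collar sits on the circle drawn for a fully meshed gear. The networks put its centre within 5 mm (scene) and 6 mm (top) of that spot, about their own accuracy.
- **Slide:** The push stopped hard at 33 N. The slide's back face had moved about 48–50 mm, against the 50 mm for fully home. The last top-camera picture did not find the slide, so the final slide check rests on the scene camera alone.
- **Crank:** I turned it to its stop with the jaws loosely around the pin. Camera and contact estimates of the master's angle ranged from 1.94 to 2.06 rad, a thin margin over 1.9. A second push at 20.7 N, well above the 5–12 N needed to turn it, moved it no further. In the last scene picture the pin's location was misreported (on the master's hub). The top camera and the picture itself show the pin at the stop.
- **Other things:** The 12- and 22-tooth gears read within about 2 mm of where they started. I did not measure the tools again; nothing went near them, and those visible in the last picture look undisturbed. The arm was clear of everything at the end.

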